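Clamp the plate case and hold its sprung lid at the vent mark

TASK

The light plate case would tip up if its sprung lid were lifted, so first wind the clamp's crank clockwise until the moving jaw has closed on the case and grips it hard, and let go of the crank. Then lift the case's lid by its bar handle until the yellow pointer stands within the red band on the curved rail, and finish while still holding the lid there with the gripper (it springs shut if let go). The case must stay flat on the clamp bed, and leave the timer, the white bottle and the red marker where they are.

Things in the scene. Friction and masses are not known exactly. Their poses are not given: they have to be found in the camera images.
- clamp: Fixed plate clamp: grey bed 130 x 315 x 12 mm with a blue gear housing and crank at its right (-y) end and a fixed dark steel jaw, top 52 mm above the worktop, at its left (+y) end. Origin on the worktop under the middle of the place where the case stands; x points away from the robot side, y along the clamp toward the fixed jaw, z up. It may stand yawed.
- crank (a joint): Crank turn, rad: 0 as found, grows clockwise seen from above, stop at 3.8. Friction about 0.3 N m; stays where left. Drives the jaw carrier 5 mm per rad; the sprung jaw face (4 N/mm) has pushed the case against the fixed jaw after about 1.7 rad, then presses 20 N more per rad. It grips hard from 20 N, at about 2.7 rad. Winding right to the stop is always enough and does no harm.
- crank_axis (a point): Point on the crank's upright axis, 78 mm above the worktop, close to the grip height of the knob (it lies 182 mm from the clamp's origin toward its -y).
- knob_grip (a point): Middle of the crank's black upright knob, 17 mm thick, 42 mm tall (60 to 102 mm above the worktop), grip point 84 mm above the worktop, 50 mm from the crank axis; with the crank at 0 it lies toward the clamp's -x (robot side). It spins freely on its pin, so it can be led round the circle without turning the gripper.
- pad: Moving jaw: dark steel plate 100 x 10 x 42 mm with rubber face, on the -y side of the case; slides along the clamp's y. Origin at its middle.
- case: Grey plate case, loose on the clamp bed between the jaws, 110 (x) x 145 (y) x 60 mm plus a 10 mm lid, about 0.7 kg. Origin at the centre of its underside; axes as the clamp's; front faces -x, hinge at the back (+x).
- lid (a joint): Lid angle, rad: 0 shut, grows as the front edge rises, stop at 1.15. The hinge spring always pulls it shut: about 4 to 6 N at the bar handle.
- lid_hinge (a point): Middle of the lid's hinge axis, which runs along the case's y: 55 mm behind the case's centre and 60 mm above its underside.
- lid_grip (a point): Middle of the lid's bar handle (black sleeve that spins freely on a steel rod): 12 mm round, along the case's y, 76 mm between two posts, 48 mm above the lid's top near its front edge. Shut, it lies 98 mm in front of (-x) and 58 mm above the hinge axis, about which it swings with the lid. Pinched from above across x, the sleeve lets the lid turn.
- pointer_tip (a point): Tip of the yellow pointer fixed to the lid's left (+y) edge, 92.5 mm from the hinge axis; it crosses the outer face of the curved rail. Its x axis is that of the lid.
- mark (a joint): Angle about the hinge axis, rad, at which the middle of the red band stands; the pointer is at its middle when joint lid equals joint mark. It does not move by itself and cannot be touched.
- band (a point): Middle of the red band on the white curved rail at the case's left (+y) side, 86 mm from the hinge axis; the band covers 5 degrees (0.087 rad) either side. Its x axis turns with it as the pointer's does.
- timer: White lab timer, 52 x 66 x 20 mm, loose, left of the clamp; bystander. Origin at its underside.
- dropper_bottle: White bottle with a green cap, 48 mm round, 98 mm tall, loose, left behind; bystander. Origin at its underside.
- red_marker: White and red marker pen, 121 mm long, 13 mm thick, loose, lying in front of the clamp; bystander. Origin at its underside.

How it is judged:
On the way, in this order (a step that is already met when the one before it is completed fails the run):
1. the moving jaw grips the case with at least 20 N, with the lid still shut (contact force between pad and case above 20 N and value of joint lid below 0.08 rad), for 0.2 s.
2. the pointer has been raised into the red band (angle between the x axis of pointer_tip and the x axis of band, either way round below 0.085 rad and contact force between pad and case above 12 N), for 0.2 s.
At the end, for the whole second after the job is handed in: The fingers hold the lid still with the yellow pointer within 0.085 rad of the middle of the red band; the jaw still grips the case (over 12 N); the case stands flat on the clamp bed (raised under 5 mm, tilted under 0.06 rad) (all of step 2 and velocity of joint lid between -0.05 and 0.05 rad/s and contact force between the fingers and case above 1.5 N and z of case in the frame of clamp below 0.017 m and angle between case's own z axis and vertical below 0.06 rad); the arm keeps its last pose, push and grip.
It fails at once if the lid is opened while the case is not gripped by the jaw (value of joint lid above 0.15 rad and contact force between pad and case below 4 N).
It fails at once if the case is tipped or lifted off the clamp bed (angle between case's own z axis and vertical above 0.12 rad or z of case in the frame of clamp above 0.03 m).
It fails at once if the timer is pushed away from its place (distance of timer from where it was at the start of the episode above 0.03 m).
It fails at once if the white bottle is pushed away from its place (distance of dropper_bottle from where it was at the start of the episode above 0.03 m).
It fails at once if the red marker is pushed away from its place (distance of red_marker from where it was at the start of the episode above 0.03 m).
It also fails if it takes over 48 s, if anything falls off the work surface, if the arm or the gripper's body presses on something with over 40 N, if the wrist force passes 120 N, or if a joint passes its speed limit or range.

ROBOT

A 7-joint arm with a two-finger parallel gripper is mounted at the origin on a cart in front of the work surface, level with it; the furniture and walls round the work are solid. World frame = base frame: x ahead of the robot, y to its left, z up, the work surface at z = 0. Lengths are in m, angles in rad, forces in N, time in s.
With the tool pointing down it reaches from about 0.4 to 0.85 m from the base axis. Payload 10.4 kg.
Tool frame: the origin (TCP) lies at the very end of the fingers, on their centre line; the grasp point (between the pads) lies 19 mm behind it; x points along the fingers, z is the direction in which the jaws open and shut, and the axes are right-handed (so a half turn about x gives the same grasp; the last joint's range is limited). The gripper opens to 85 mm and grips with 20 to 120 N. Pads are 22 mm wide; open, the fingers measure 114 mm over their backs; the gripper's body (76 mm by 85 mm) begins 54 mm behind the grasp point. The pads swing forward as they close: fully open they stand 13 mm farther back than shut.
Start: joints at [-1.194, 0.332, -0.065, 1.46, 0.022, 1.35, -0.088], TCP at [0.243, 0.576, 0.231] pointing down, gripper open.
Joint ranges: [-2.6, 2.6], [-0.5, 2.12], [-1.47, 1.34], [0.16, 2.42], [-1.27, 4.41], [0.06, 2.06], [-2.6, 2.6]. Speed limits (rad/s): [2.22, 2.22, 2.79, 2.79, 3.14, 3.14, 3.14].

INTERFACE

Orientations are given as a unit quaternion [x, y, z, w].
In Python, from workcell import telemetry, viewer, manip, spot_in, mark_of gives the robot as it stands. The module is installed in compiled form; this text tells all that it offers.
- The arm moves only by the shell command python3 -m crank 'ROWS' [FORCE]. ROWS is JSON, a list of rows, each a list of 3 entries, a list of its own where there are three numbers: the closure, from 0 (fully open) to 1 (shut), then the shift along the world's x, y, z in cm, then the turn, a rotation vector about the world's x, y, z in rad. A call has 1 to 12 rows; each row shifts and turns the commanded pose from where the row before left it; what a row does not reach is not made up. A row lasts 1/12 s, in which the tool goes at most 41.7 mm and 7.16 degrees, less where a joint would pass 70% of its speed; a pose out of reach is approached as far as the arm can. A call with a gripper value outside its range is refused whole. The fingers move at their own pace and stop on an object; FORCE is the grip in N (left out, the last holds). Time passes only in rows, so rows that do not move let the fingers close. It gives the time, the measured TCP pose, the force and the opening at its end, in the units of the state.
- telemetry.get_obs(): the state, without advancing time (a new reading comes with each control period).
- viewer.camera(name): name is "scene" or "top"; returns a dict with "frame" (384x512x3 uint8, red, green, blue), "intrinsics" (3x3 intrinsics, pixels), "cam_to_world" (4x4, takes a point from camera to world coordinates). Camera axes: x right, y up, looking along -z (the intrinsics and any distortion apply to the point x, -y, -z); pixel columns grow to the right and rows downward; lengths in m; the calibration is good to about 2 mm. A picture is of the moment at which its call begins. There is no depth.
- manip.hand_in(): hands the job in, once; it reports no verdict.
Trained networks look in a picture, given as the dict that the camera call returned (one of the last four; its "shot" number tells which), for a name from the list of things; names that differ only in an ending like _2 or _b are one class to them, and where a whole thing is asked for, a point or a joint stands for the part that bears it (a point fixed in the world has none). Each returns a list of dicts, best first, with "conf" (0 to 1); they miss things now and then, are a little off and sometimes report something else, mostly with a low value. They report only what shows in the picture. A call takes as long as a camera call.
- spot_in(thing, picture): "location" ([x, y, z] in m, in the coordinates of the camera as it stood for that picture, good to about 4 mm: the middle of the surface that is visible of it).
- mark_of(thing, picture): "location" ([x, y, z] in m, in the coordinates of the camera as it stood for that picture, good to about 4 mm: a listed point, or the origin of a listed thing).
The state is a dict: "clock": time; "joint_pos": joint angles; "joint_velocities": joint speeds; "tau": joint torques, N m; "position": TCP position; "ee_rot": TCP orientation; "ft_force": force on the tool from outside, world axes, zero at the start; "torque": the same for the moment, N m; "grip_width": opening from 0.0 (shut) to 1.0 (fully open).
Only numpy, scipy, OpenCV 4.12 (cv2) and the standard library are available. Lean on these libraries where they do the work, as an engineer would, in place of code of your own. Each camera call takes 0.05 s, during which the arm holds its last target. There are 200 camera calls.

## Working session

There is one attempt and no reset: what is moved stays moved. The work goes in short steps, Python scripts to look and compute and a shell command to move; the robot and the scene stay as the last step left them, time stands still between calls to the robot, and variables do not carry over. Pictures are saved under pics/ and viewed, about 8 in all and at most 12, crops included, and the job is handed in when it is done.

```bash
mkdir -p pics; cat > h.py <<'E'
import numpy as np, cv2
from workcell import telemetry, viewer, manip, spot_in, mark_of
def W(p,loc): return (np.array(p["cam_to_world"])@np.r_[loc,1])[:3]
def save(p,n): cv2.imwrite(f"pics/{n}.png",cv2.cvtColor(p["frame"],cv2.COLOR_RGB2BGR))
def find(names,cams=("scene","top")):
    for c in cams:
        p=viewer.camera(c)
        for n in names:
            r=mark_of(n,p)
            print(c,n,[(np.round(W(p,d["location"]),4).tolist(),round(d["conf"],2)) for d in r[:2]])
E
python3 - <<'E'
from h import *
o=telemetry.get_obs(); print({k:np.round(v,3).tolist() for k,v in o.items()})
for c in("scene","top"):
    p=viewer.camera(c); save(p,c+"0"); print(c,p["intrinsics"],np.round(p["cam_to_world"],3))
find(["clamp","crank_axis","knob_grip","pad","case","lid_hinge","lid_grip","pointer_tip","band","timer","dropper_bottle","red_marker"])
E
python3 -c "
import cv2,numpy as np
a=[cv2.imread(f'pics/{c}0.png') for c in('scene','top')]
cv2.imwrite('pics/both0.png',cv2.resize(np.hstack(a),(800,300)))"
```

```text
{'clock': 0.0, 'joint_pos': [-1.194, 0.333, -0.065, 1.461, 0.022, 1.35, -0.089], 'joint_velocities': [0.001, 0.0, -0.002, -0.0, -0.001, -0.003, 0.0], 'tau': [-0.002, -62.545, 0.047, -39.16, 0.016, 0.01, 0.0], 'position': [0.243, 0.575, 0.23], 'ee_rot': [-0.391, 0.59, 0.39, 0.589], 'ft_force': [-0.785, 0.319, -0.646], 'torque': [-0.047, 0.042, 0.041], 'grip_width': 1.005}
scene [[402.03892345   0.         259.10283591]
 [  0.         402.03892345 192.03298877]
 [  0.           0.           1.        ]] [[ 0.831  0.409 -0.376  0.057]
 [-0.556  0.609 -0.566 -0.588]
 [-0.003  0.68   0.734  1.016]
 [ 0.     0.     0.     1.   ]]
top [[349.6534066    0.         255.48514146]
 [  0.         349.6534066  192.05717045]
 [  0.           0.           1.        ]] [[-0.014  0.997 -0.078  0.422]
 [-0.999 -0.016 -0.028  0.104]
 [-0.029  0.077  0.997  1.019]
 [ 0.     0.     0.     1.   ]]
scene clamp [([0.5721, 0.0733, 0.0016], 0.85), ([0.5256, 0.0807, 0.1295], 0.68)]
scene crank_axis [([0.5459, -0.0993, 0.0815], 0.82)]
scene knob_grip [([0.496, -0.0997, 0.085], 0.56), ([0.3743, -0.0176, 0.0005], 
[... 429 characters left out ...]
bottle [([0.6383, 0.378, 0.0007], 0.77)]
scene red_marker [([0.3737, -0.0199, 0.0009], 0.61)]
top clamp []
top crank_axis [([0.542, -0.1051, 0.0793], 0.81)]
top knob_grip [([0.4979, -0.1011, 0.0881], 0.51)]
top pad [([0.5616, -0.0082, 0.0291], 0.79)]
top case [([0.5653, 0.0795, 0.0185], 0.93)]
top lid_hinge [([0.6264, 0.0669, 0.0709], 0.86)]
top lid_grip [([0.525, 0.0856, 0.1279], 0.69)]
top pointer_tip [([0.545, 0.1638, 0.0731], 0.64), ([0.5658, 0.0759, 0.016], 0.44)]
top band [([0.5611, 0.1616, 0.1164], 0.4)]
top timer [([0.4418, 0.2986, 0.0043], 0.69)]
top dropper_bottle [([0.6389, 0.3816, 0.0039], 0.67)]
top red_marker [([0.3749, -0.0174, 0.0025], 0.67), ([0.6209, 0.0685, 0.0698], 0.33)]
```

View pics/both0.png

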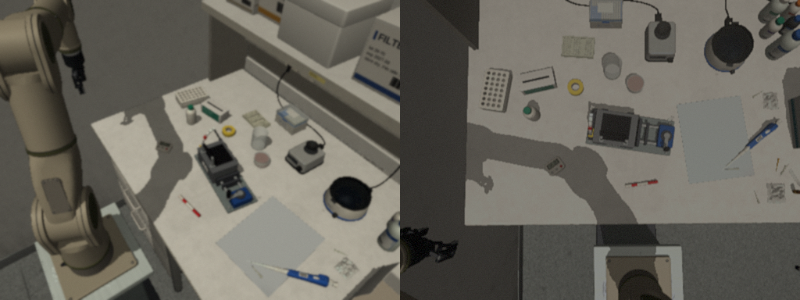

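```bash
python3 - <<'E'
from h import *
from scipy.optimize import least_squares
from scipy.spatial.transform import Rotation as R
names=["crank_axis","knob_grip","lid_hinge","lid_grip","pointer_tip","band"]
obs={n:[] for n in names+["case","pad","clamp"]}
for c in ("scene","top"):
  for k in range(2):
    p=viewer.camera(c)
    for n in obs:
        for d in mark_of(n,p)[:1]:
            if d["conf"]>.3: obs[n].append(W(p,d["location"]))
for n in obs: print(n,len(obs[n]),np.round(np.median(obs[n],0),4) if obs[n] else '', np.round(obs[n],3).tolist() if n=='band' else '')
m={n:np.median(v,0) for n,v in obs.items() if v}
def pred(q,n):
    x,y,yaw,dy,mk=q
    L={"crank_axis":[0,-.182,.078],"knob_grip":[-.05,-.182,.084],"lid_hinge":[.055,dy,.072],"lid_grip":[-.043,dy,.130],"case":[0,dy,.012]}[n]
    return R.from_euler('z',yaw).apply(L)+[x,y,0]
ks=["crank_axis","knob_grip","lid_hinge","lid_grip","case"]
s=least_squares(lambda q:np.concatenate([m[n]-pred(q,n) for n in ks]),[.57,.075,-.15,0,.5])
print(np.round(s.x,4)); 
for n in ks: print(n,np.round(pred(s.x,n),4),np.round(m[n]-pred(s.x,n),4))
for n in("band","pointer_tip"):
  if n in m:
    for v in obs[n]:
      l=R.from_euler('z',-s.x[2]).apply(v-pred(s.x,"lid_hinge")); print(n,np.round(l,4),np.arctan2(l[2],-l[0]))
o=telemetry.get_obs(); print(R.from_quat(o["ee_rot"]).as_matrix().round(3))
im=[]
for c in("scene","top"):
    p=viewer.camera(c); K=p["intrinsics"]; q=np.linalg.inv(p["cam_to_world"])@np.r_[.56,.04,.06,1]
    u=K[0][0]*q[0]/-q[2]+K[0][2]; v=K[1][1]*-q[1]/-q[2]+K[1][2]; print(c,u,v)
    f=cv2.cvtColor(p["frame"],cv2.COLOR_RGB2BGR)[int(v)-60:int(v)+60,int(u)-65:int(u)+65]
    im.append(cv2.resize(f,(400,369),interpolation=cv2.INTER_CUBIC))
cv2.imwrite("pics/crop1.png",np.hstack(im))
E
```

```text
crank_axis 3 [ 0.5444 -0.1026  0.0803] 
knob_grip 4 [ 0.4945 -0.0998  0.0852] 
lid_hinge 4 [0.6221 0.0684 0.0703] 
lid_grip 4 [0.5241 0.0821 0.13  ] 
pointer_tip 4 [0.5463 0.1659 0.0736] 
band 2 [0.5623 0.1625 0.1171] [[0.563, 0.16, 0.117], [0.561, 0.165, 0.117]]
case 3 [0.5683 0.0775 0.0167] 
pad 3 [ 0.5595 -0.0102  0.0311] 
clamp 3 [0.5728 0.074  0.006 ] 
[ 5.674e-01  7.610e-02 -1.273e-01  4.000e-04  5.000e-01]
crank_axis [ 0.5443 -0.1044  0.078 ] [0.0001 0.0018 0.0023]
knob_grip [ 0.4947 -0.098   0.084 ] [-0.0003 -0.0018  0.0012]
lid_hinge [0.622  0.0695 0.072 ] [ 0.0001 -0.0011 -0.0017]
lid_grip [0.5248 0.082  0.13  ] [-0.0007  0.0002  0.    ]
case [0.5675 0.0765 0.012 ] [0.0008 0.0009 0.0047]
band [-0.0698  0.0824  0.0451] 0.5730199838408433
band [-0.0724  0.0869  0.0451] 0.5577976739196308
pointer_tip [-0.0843  0.0863  0.0031] 0.03669091302133847
pointer_tip [-0.0871  0.0861  0.0032] 0.03621362640882891
pointer_tip [-0.0871  0.0823 -0.0005] -0.005498622269194938
pointer_tip [-0.0884  0.0874  0.    ] 0.00028343313713957507
[[ 0.    -0.921  0.389]
 [ 0.     0.389  0.921]
 [-1.     0.     0.   ]]
scene 282.1988283039452 211.6781281568684
top 288.0071533675116 168.57357541171226
```

View pics/crop1.png

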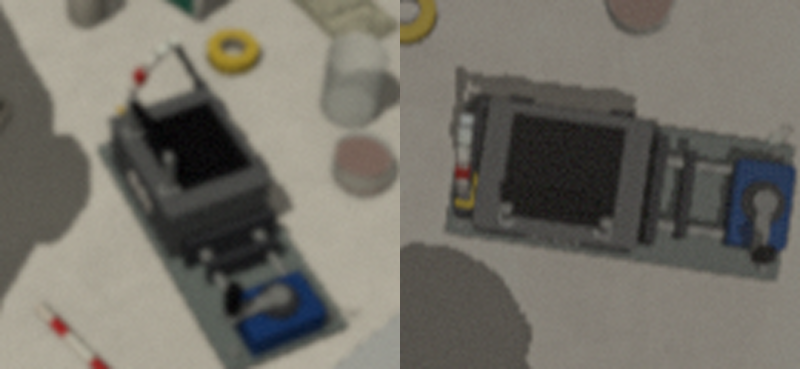

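```bash
python3 -m crank '[[0.45,[2.3,-3.05,0],[0,0,-0.108]],[0.45,[2.3,-3.05,0],[0,0,-0.108]],[0.45,[2.3,-3.05,0],[0,0,-0.108]],[0.45,[2.3,-3.05,0],[0,0,-0.108]],[0.45,[2.3,-3.05,0],[0,0,-0.108]],[0.45,[2.3,-3.05,0],[0,0,-0.108]],[0.45,[2.3,-3.05,0],[0,0,-0.108]],[0.45,[2.3,-3.05,0],[0,0,-0.108]],[0.45,[2.3,-3.05,0],[0,0,-0.108]],[0.45,[0.45,-3.98,0],[0,0,-0.108]],[0.45,[0.45,-3.98,0],[0,0,-0.108]],[0.45,[0.45,-3.98,0],[0,0,-0.108]]]'
python3 -m crank '[[0.45,[0.45,-3.98,0],[0,0,0]],[0.45,[0.45,-3.98,0],[0,0,0]],[0.45,[0.45,-3.98,0],[0,0,0]],[0.45,[0.45,-3.98,0],[0,0,0]],[0.45,[0.45,-3.98,0],[0,0,0]],[0.45,[0.45,-3.98,0],[0,0,0]],[0.45,[0.45,-3.98,0],[0,0,0]],[0.45,[0,0,0],[0,0,0]],[0.45,[0,0,0],[0,0,0]],[0.45,[0,0,0],[0,0,0]]]'
python3 - <<'E'
from h import *
from scipy.spatial.transform import Rotation as R
o=telemetry.get_obs(); print({k:np.round(v,3).tolist() for k,v in o.items()}); print(R.from_quat(o["ee_rot"]).as_matrix().round(3))
E
```

```text
clock: 4.5
position: [0.4639, 0.1799, 0.2313]
ee_rot: [0.046, 0.706, -0.046, 0.706]
ft_force: [0.2, 0.7, -0.3]
grip_width: 0.55
clock: 5.33
position: [0.4953, -0.0963, 0.2313]
ee_rot: [0.044, 0.706, -0.044, 0.706]
ft_force: [1.0, -0.1, -0.2]
grip_width: 0.549
{'clock': 5.333, 'joint_pos': [-0.489, 0.052, 0.618, 1.802, -0.032, 1.297, 0.012], 'joint_velocities': [-0.02, -0.002, -0.023, 0.005, -0.001, -0.002, 0.0], 'tau': [1.833, -33.844, 2.909, -38.838, 0.203, -0.011, 0.086], 'position': [0.495, -0.096, 0.231], 'ee_rot': [0.044, 0.706, -0.044, 0.706], 'ft_force': [0.97, -0.134, -0.173], 'torque': [0.037, -0.003, 0.036], 'grip_width': 0.549}
[[ 0.     0.125  0.992]
 [ 0.     0.992 -0.125]
 [-1.     0.    -0.   ]]
```

```bash
python3 -m crank '[[0.45,[-0.05,-0.15,-3.3],[0,0,0]],[0.45,[0,0,-3.3],[0,0,0]],[0.45,[0,0,-3.3],[0,0,0]],[0.45,[0,0,-3.3],[0,0,0]],[0.45,[0,0,-3.3],[0,0,0]],[0.45,[0,0,0],[0,0,0]],[0.45,[0,0,0],[0,0,0]]]'
python3 -m crank '[[0.9,[0,0,0],[0,0,0]],[0.9,[0,0,0],[0,0,0]],[0.9,[0,0,0],[0,0,0]],[0.9,[0,0,0],[0,0,0]],[0.9,[0,0,0],[0,0,0]],[0.9,[0,0,0],[0,0,0]]]' 60
python3 - <<'E'
from h import *
yaw=-.127
a=np.array([.5443,-.1044]); ex=np.array([np.cos(yaw),np.sin(yaw)]); ey=np.array([-ex[1],ex[0]])
th=np.linspace(0,3.8,39); P=[.05*(-np.cos(t)*ex+np.sin(t)*ey) for t in th]
print(a+P[0]); print((np.diff(P,axis=0)*100).round(2).tolist())
im=[]
for c in("scene","top"):
    p=viewer.camera(c); K=p["intrinsics"]; q=np.linalg.inv(p["cam_to_world"])@np.r_[.54,.0,.06,1]
    u=K[0][0]*q[0]/-q[2]+K[0][2]; v=K[1][1]*-q[1]/-q[2]+K[1][2]
    f=cv2.cvtColor(p["frame"],cv2.COLOR_RGB2BGR)[int(v)-60:int(v)+60,int(u)-65:int(u)+65]
    im.append(cv2.resize(f,(400,369),interpolation=cv2.INTER_CUBIC))
cv2.imwrite("pics/crop2.png",np.hstack(im))
E
```

```text
clock: 5.92
position: [0.4939, -0.097, 0.0658]
ee_rot: [0.043, 0.707, -0.044, 0.705]
ft_force: [1.2, -0.2, 0.4]
grip_width: 0.552
clock: 6.42
position: [0.4954, -0.0979, 0.0685]
ee_rot: [0.045, 0.705, -0.044, 0.706]
ft_force: [-7.3, 1.7, 12.1]
grip_width: 0.182
[ 0.49470268 -0.09806706]
[[0.09, 0.49], [0.14, 0.48], [0.18, 0.46], [0.23, 0.44], [0.27, 0.42], [0.31, 0.39], [0.35, 0.36], [0.38, 0.32], [0.41, 0.28], [0.44, 0.24], [0.46, 0.19], [0.48, 0.14], [0.49, 0.1], [0.5, 0.05], [0.5, -0.0], [0.5, -0.05], [0.49, -0.1], [0.48, -0.15], [0.46, -0.2], [0.44, -0.24], [0.41, -0.28], [0.38, -0.32], [0.35, -0.36], [0.31, -0.39], [0.27, -0.42], [0.22, -0.45], [0.18, -0.47], [0.13, -0.48], [0.08, -0.49], [0.03, -0.5], [-0.02, -0.5], [-0.07, -0.5], [-0.12, -0.49], [-0.16, -0.47], [-0.21, -0.45], [-0.25, -0.43], [-0.3, -0.4], [-0.34, -0.37]]
```

View pics/crop2.png

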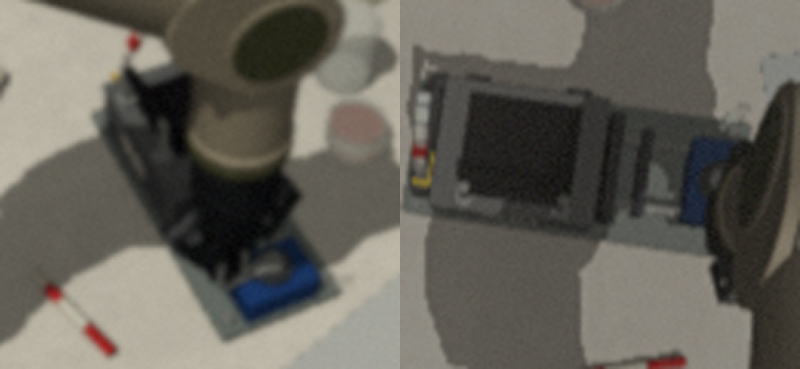

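```bash
python3 -m crank '[[0.9,[0,0,0.2],[0,0,0]],[0.9,[0.09,0.49,0],[0,0,0]],[0.9,[0.14,0.48,0],[0,0,0]],[0.9,[0.18,0.46,0],[0,0,0]],[0.9,[0.23,0.44,0],[0,0,0]],[0.9,[0.27,0.42,0],[0,0,0]],[0.9,[0.31,0.39,0],[0,0,0]],[0.9,[0.35,0.36,0],[0,0,0]],[0.9,[0.38,0.32,0],[0,0,0]],[0.9,[0.41,0.28,0],[0,0,0]],[0.9,[0,0,0],[0,0,0]]]'
```

```text
clock: 7.43
position: [0.5187, -0.0631, 0.0689]
ee_rot: [0.044, 0.705, -0.045, 0.706]
ft_force: [1.1, -4.0, -4.8]
grip_width: 0.177
```

```bash
python3 -m crank '[[0.9,[0.44,0.24,0],[0,0,0]],[0.9,[0.46,0.19,0],[0,0,0]],[0.9,[0.48,0.14,0],[0,0,0]],[0.9,[0.49,0.1,0],[0,0,0]],[0.9,[0.5,0.05,0],[0,0,0]],[0.9,[0.5,0,0],[0,0,0]],[0.9,[0.5,-0.05,0],[0,0,0]],[0.9,[0.49,-0.1,0],[0,0,0]],[0.9,[0.48,-0.15,0],[0,0,0]],[0.9,[0.46,-0.2,0],[0,0,0]],[0.9,[0,0,0],[0,0,0]]]'
python3 -m crank '[[0.9,[0.44,-0.24,0],[0,0,0]],[0.9,[0.41,-0.28,0],[0,0,0]],[0.9,[0.38,-0.32,0],[0,0,0]],[0.9,[0.35,-0.36,0],[0,0,0]],[0.9,[0.31,-0.39,0],[0,0,0]],[0.9,[0.27,-0.42,0],[0,0,0]],[0.9,[0.22,-0.45,0],[0,0,0]],[0.9,[0.18,-0.47,0],[0,0,0]],[0.9,[0.13,-0.48,0],[0,0,0]],[0.9,[0.08,-0.49,0],[0,0,0]],[0.9,[0,0,0],[0,0,0]]]'
```

```text
clock: 8.35
position: [0.5658, -0.0605, 0.0688]
ee_rot: [0.044, 0.706, -0.045, 0.705]
ft_force: [-4.1, -2.4, -0.9]
grip_width: 0.174
clock: 9.27
position: [0.5939, -0.0971, 0.0689]
ee_rot: [0.045, 0.706, -0.043, 0.705]
ft_force: [-2.9, 3.4, -1.4]
grip_width: 0.174
```

```bash
python3 -m crank '[[0.9,[0.03,-0.5,0],[0,0,0]],[0.9,[-0.02,-0.5,0],[0,0,0]],[0.9,[-0.07,-0.5,0],[0,0,0]],[0.9,[-0.12,-0.49,0],[0,0,0]],[0.9,[-0.16,-0.47,0],[0,0,0]],[0.9,[-0.21,-0.45,0],[0,0,0]],[0.9,[-0.25,-0.43,0],[0,0,0]],[0.9,[-0.3,-0.4,0],[0,0,0]],[0.9,[0,0,0],[0,0,0]],[0.9,[0,0,0],[0,0,0]]]'
```

```text
clock: 10.1
position: [0.5852, -0.1348, 0.0692]
ee_rot: [0.044, 0.704, -0.043, 0.707]
ft_force: [10.1, 1.0, -12.0]
grip_width: 0.178
```

```bash
python3 -m crank '[[0.45,[0,0,0],[0,0,0]],[0.45,[0,0,0],[0,0,0]],[0.45,[0,0,0],[0,0,0]],[0.45,[0,0,0],[0,0,0]],[0.45,[0,0,3],[0,0,0]],[0.45,[0,0,4],[0,0,0]],[0.45,[0,0,4],[0,0,0]],[0.45,[0,0,4],[0,0,0]],[0.45,[0,0,2],[0,0,0]],[0.45,[-2,-3,0],[0,0,0]],[0.45,[-2,-3,0],[0,0,0]],[0.45,[0,0,0],[0,0,0]]]'
python3 - <<'E'
from h import *
find(["crank_axis","knob_grip","pad","case","lid_hinge","lid_grip","pointer_tip","band"])
find(["lid_hinge","lid_grip","pointer_tip","band"])
im=[]
for c in("scene","top"):
    p=viewer.camera(c); K=p["intrinsics"]; q=np.linalg.inv(p["cam_to_world"])@np.r_[.55,.04,.06,1]
    u=K[0][0]*q[0]/-q[2]+K[0][2]; v=K[1][1]*-q[1]/-q[2]+K[1][2]
    f=cv2.cvtColor(p["frame"],cv2.COLOR_RGB2BGR)[int(v)-60:int(v)+60,int(u)-65:int(u)+65]
    im.append(cv2.resize(f,(400,369),interpolation=cv2.INTER_CUBIC))
cv2.imwrite("pics/crop3.png",np.hstack(im))
E
```

```text
clock: 11.1
position: [0.539, -0.2036, 0.2398]
ee_rot: [0.047, 0.705, -0.048, 0.706]
ft_force: [-1.4, -1.3, 0.9]
grip_width: 0.551
scene crank_axis [([0.5449, -0.1023, 0.0791], 0.68)]
scene knob_grip [([0.5853, -0.1365, 0.0848], 0.47)]
scene pad [([0.5625, -0.0009, 0.03], 0.63)]
scene case [([0.5671, 0.0804, 0.0173], 0.81)]
scene lid_hinge [([0.6243, 0.0701, 0.0715], 0.64)]
scene lid_grip [([0.5239, 0.082, 0.1321], 0.59)]
scene pointer_tip [([0.5477, 0.1695, 0.0754], 0.77), ([0.5247, 0.082, 0.1336], 0.36)]
scene band [([0.5642, 0.1688, 0.1152], 0.47)]
top crank_axis [([0.5445, -0.1037, 0.0764], 0.56), ([0.5898, -0.1346, 0.0851], 0.31)]
top knob_grip [([0.5864, -0.1365, 0.0825], 0.46)]
top pad [([0.5618, -0.0018, 0.0291], 0.46)]
top case [([0.5685, 0.0813, 0.0146], 0.93)]
top lid_hinge [([0.6235, 0.0687, 0.0698], 0.72)]
top lid_grip [([0.528, 0.0906, 0.1304], 0.77)]
top pointer_tip [([0.5485, 0.167, 0.0734], 0.66)]
top band []
scene lid_hinge [([0.6202, 0.0716, 0.0697], 0.6)]
scene lid_grip [([0.5276, 0.0827, 0.1309], 0.58)]
scene pointer_tip [([0.5472, 0.1695, 0.0718], 0.66)]
scene band [([0.565, 0.1708, 0.1133], 0.58)]
top lid_hinge [([0.6253, 0.07, 0.0696], 0.8), ([0.4452, 0.2997, 0.0049], 0.38)]
top lid_grip [([0.5272, 0.0879, 0.1272], 0.58)]
top pointer_tip [([0.5446, 0.1691, 0.0759], 0.76)]
top band [([0.5647, 0.1628, 0.1162], 0.35)]
```

View pics/crop3.png

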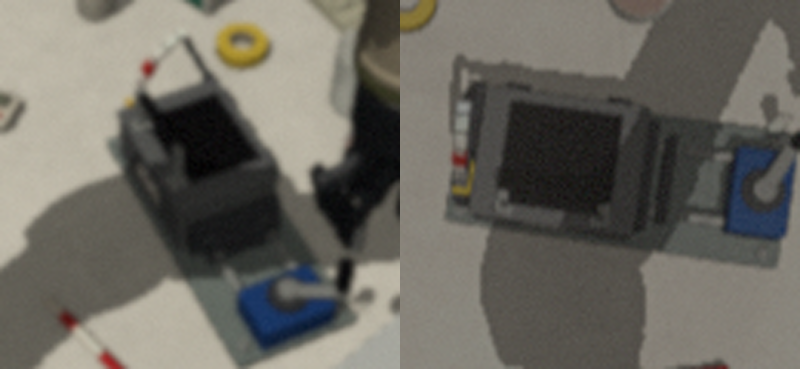

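```bash
python3 -m crank '[[0.45,[-0.16,3.6,0],[0,0,0]],[0.45,[-0.16,3.6,0],[0,0,0]],[0.45,[-0.16,3.6,0],[0,0,0]],[0.45,[-0.16,3.6,0],[0,0,0]],[0.45,[-0.16,3.6,0],[0,0,0]],[0.45,[-0.16,3.6,0],[0,0,0]],[0.45,[-0.16,3.6,0],[0,0,0]],[0.45,[-0.16,3.6,0],[0,0,0]],[0.45,[0,0,0],[0,0,0]],[0.45,[0,0,0],[0,0,0]],[0.45,[0,0,-3],[0,0,0]],[0.45,[0,0,0],[0,0,0]]]'
```

```text
clock: 13.6
position: [0.5286, 0.0902, 0.2047]
ee_rot: [0.044, 0.707, -0.046, 0.704]
ft_force: [-1.2, -0.6, -1.0]
grip_width: 0.55
```

```bash
python3 -m crank '[[0.45,[-0.25,-0.4,-2.5],[0,0,0]],[0.45,[0,0,-2.5],[0,0,0]],[0.45,[0,0,-2.3],[0,0,0]],[0.45,[0,0,-2],[0,0,0]],[0.45,[0,0,0],[0,0,0]],[0.45,[0,0,0],[0,0,0]],[0.45,[0,0,0],[0,0,0]]]'
python3 -m crank '[[0.7,[0,0,0],[0,0,0]],[0.95,[0,0,0],[0,0,0]],[0.95,[0,0,0],[0,0,0]],[0.95,[0,0,0],[0,0,0]],[0.95,[0,0,0],[0,0,0]],[0.95,[0,0,0],[0,0,0]],[0.95,[0,0,0],[0,0,0]]]' 50
python3 - <<'E'
from h import *
im=[]
for c in("scene","top"):
    p=viewer.camera(c); K=p["intrinsics"]; q=np.linalg.inv(p["cam_to_world"])@np.r_[.55,.08,.06,1]
    u=K[0][0]*q[0]/-q[2]+K[0][2]; v=K[1][1]*-q[1]/-q[2]+K[1][2]
    f=cv2.cvtColor(p["frame"],cv2.COLOR_RGB2BGR)[int(v)-60:int(v)+60,int(u)-65:int(u)+65]
    im.append(cv2.resize(f,(400,369),interpolation=cv2.INTER_CUBIC))
cv2.imwrite("pics/crop4.png",np.hstack(im))
r=.1139;a0=.5345;yaw=-.127
th=np.linspace(0,.56,13);X=r*(np.cos(a0)-np.cos(a0+th));Z=r*np.sin(a0+th)
print(np.c_[np.diff(X)*np.cos(yaw),np.diff(X)*np.sin(yaw),np.diff(Z)].__mul__(100).round(2).tolist())
E
```

```text
clock: 14.18
position: [0.5286, 0.0874, 0.117]
ee_rot: [0.045, 0.705, -0.044, 0.706]
ft_force: [0.3, -0.4, 0.9]
grip_width: 0.544
clock: 14.77
position: [0.5282, 0.088, 0.1163]
ee_rot: [0.045, 0.705, -0.044, 0.706]
ft_force: [-1.9, -0.6, 6.9]
grip_width: 0.117
[[0.28, -0.04, 0.45], [0.3, -0.04, 0.44], [0.32, -0.04, 0.42], [0.34, -0.04, 0.41], [0.36, -0.05, 0.39], [0.37, -0.05, 0.37], [0.39, -0.05, 0.36], [0.41, -0.05, 0.34], [0.42, -0.05, 0.32], [0.44, -0.06, 0.3], [0.45, -0.06, 0.28], [0.46, -0.06, 0.25]]
```

View pics/crop4.png

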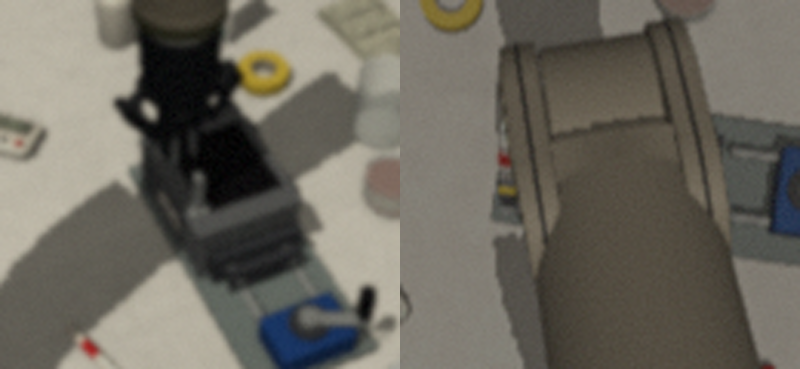

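```bash
python3 -m crank '[[0.95,[0.28,-0.04,0.45],[0,0,0]],[0.95,[0.3,-0.04,0.44],[0,0,0]],[0.95,[0.32,-0.04,0.42],[0,0,0]],[0.95,[0.34,-0.04,0.41],[0,0,0]],[0.95,[0.36,-0.05,0.39],[0,0,0]],[0.95,[0.37,-0.05,0.37],[0,0,0]],[0.95,[0,0,0],[0,0,0]],[0.95,[0,0,0],[0,0,0]]]'
python3 - <<'E'
from h import *
find(["lid_hinge","pointer_tip","band","case"])
E
```

```text
clock: 15.53
position: [0.5469, 0.085, 0.1404]
ee_rot: [0.044, 0.706, -0.044, 0.705]
ft_force: [-8.0, -0.4, 0.6]
grip_width: 0.119
scene lid_hinge [([0.6233, 0.0723, 0.071], 0.91)]
scene pointer_tip [([0.5515, 0.1667, 0.0996], 0.92), ([0.4406, 0.3052, -0.0019], 0.64)]
scene band []
scene case [([0.5708, 0.0791, 0.0166], 0.82)]
top lid_hinge []
top pointer_tip [([0.5493, 0.1682, 0.0966], 0.45)]
top band [([0.5647, 0.1648, 0.1183], 0.61)]
top case []
```

Pointer is about 0.3 rad up, as planned; case in place. Second half.

```bash
python3 -m crank '[[0.95,[0.39,-0.05,0.36],[0,0,0]],[0.95,[0.41,-0.05,0.34],[0,0,0]],[0.95,[0.42,-0.05,0.32],[0,0,0]],[0.95,[0.44,-0.06,0.3],[0,0,0]],[0.95,[0.45,-0.06,0.28],[0,0,0]],[0.95,[0.46,-0.06,0.25],[0,0,0]],[0.95,[0,0,0],[0,0,0]],[0.95,[0,0,0],[0,0,0]],[0.95,[0,0,0],[0,0,0]]]'
python3 - <<'E'
from h import *
find(["lid_hinge","lid_grip","pointer_tip","band","case"])
find(["pointer_tip","band","pad"])
im=[]
for c in("scene","top"):
    p=viewer.camera(c); K=p["intrinsics"]; q=np.linalg.inv(p["cam_to_world"])@np.r_[.565,.16,.12,1]
    u=K[0][0]*q[0]/-q[2]+K[0][2]; v=K[1][1]*-q[1]/-q[2]+K[1][2]; print(u,v)
    f=cv2.cvtColor(p["frame"],cv2.COLOR_RGB2BGR)[int(v)-25:int(v)+25,int(u)-25:int(u)+25]
    im.append(cv2.resize(f,(400,400),interpolation=cv2.INTER_CUBIC))
cv2.imwrite("pics/crop5.png",np.hstack(im))
E
```

```text
clock: 16.78
position: [0.5726, 0.0809, 0.1593]
ee_rot: [0.044, 0.706, -0.045, 0.705]
ft_force: [-9.0, -2.8, 6.4]
grip_width: 0.117
scene lid_hinge [([0.6219, 0.0704, 0.0681], 0.58)]
scene lid_grip [([0.5677, 0.0759, 0.177], 0.62)]
scene pointer_tip [([0.5611, 0.1654, 0.1213], 0.62)]
scene band []
scene case [([0.5709, 0.0778, 0.1769], 0.7), ([0.5702, 0.0846, 0.0147], 0.64)]
top lid_hinge []
top lid_grip []
top pointer_tip [([0.5591, 0.1674, 0.1213], 0.7)]
top band []
top case []
scene pointer_tip [([0.5616, 0.1673, 0.1225], 0.58)]
scene band []
scene pad [([0.622, 0.0693, 0.0701], 0.72), ([0.5605, -0.0014, 0.0305], 0.57)]
top pointer_tip [([0.5583, 0.1663, 0.1204], 0.5)]
top band []
top pad []
261.8960947284477 174.64874693723775
243.14625370970043 164.15140156401256
```

View pics/crop5.png

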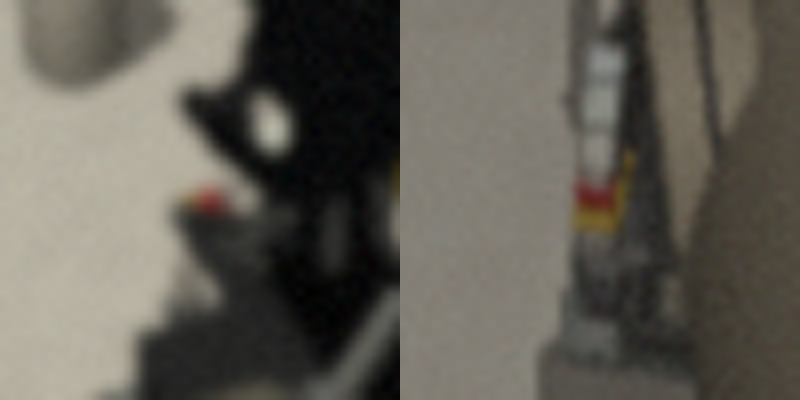

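```bash
cat > fit.py <<'E'
from h import *
from scipy.optimize import least_squares
yaw=-.127; ex=np.array([np.cos(yaw),np.sin(yaw),0]); ey=np.array([-ex[1],ex[0],0]); H=np.array([.568,.0805,.072])+.055*ex
def pr(p,P):
    K=p["intrinsics"]; q=np.linalg.inv(p["cam_to_world"])@np.r_[P,1]
    return np.array([K[0][0]*q[0]/-q[2]+K[0][2], K[1][1]*q[1]/q[2]+K[1][2]])
def pt(r,m,y): return H-r*np.cos(m)*ex+y*ey+[0,0,r*np.sin(m)]
old=cv2.imread("pics/crop3.png"); C={}
def cen(f,hue,c0,off,sc):
    h=cv2.cvtColor(f,cv2.COLOR_BGR2HSV).astype(int)
    ok=(h[...,1]>110)&(h[...,2]>70)
    ok&= ((h[...,0]<8)|(h[...,0]>170)) if hue=='r' else ((h[...,0]>15)&(h[...,0]<35))
    yy,xx=np.nonzero(ok); g=np.c_[(xx+.5)/sc-.5,(yy+.5)/sc-.5]+off; g=g[np.linalg.norm(g-c0,axis=1)<11]
    return (g.mean(0),g.min(0),g.max(0),len(g)) if len(g) else None
P={}
for i,c in enumerate(("scene","top")):
    p=viewer.camera(c); P[c]=p; f=cv2.cvtColor(p["frame"],cv2.COLOR_RGB2BGR); c0=pr(p,[.562,.166,.118])
    o=pr(p,[.55,.04,.06]).astype(int)-[65,60]
    s0=cv2.resize(old[:,400*i:400*i+400],(1040,960))
    for nm,img,off,sc in(("now",f,[0,0],1),("shut",s0,o,8)):
        for hue in "ry":
            r=cen(img,hue,c0,np.array(off),sc); C[c,nm,hue]=r
            print(c,nm,hue,[np.round(a,1).tolist() for a in r] if r else None)
    for m in(.45,.5,.55,.6,.65): print(c,m,"band",pr(p,pt(.086,m,.084)).round(1),"tip",pr(p,pt(.0925,m,.084)).round(1))
s=least_squares(lambda q:np.concatenate([C[c,"shut","r"][0]-pr(P[c],pt(.086,q[0],q[1])) for c in P]),[.55,.085]); print("mark",s.x,s.fun.round(2))
E
python3 fit.py
```

```text
scene now r [[261.8, 173.8], [261.0, 173.0], [263.0, 175.0], 6]
scene now y None
scene shut r [[261.7, 174.8], [260.1, 172.9], [263.3, 176.8], 658]
scene shut y None
scene 0.45 band [258.5 176.9] tip [256.8 176.8]
scene 0.5 band [259.  175.8] tip [257.4 175.7]
scene 0.55 band [259.6 174.8] tip [258.1 174.6]
scene 0.6 band [260.3 173.7] tip [258.8 173.4]
scene 0.65 band [261.  172.7] tip [259.5 172.3]
top now r [[241.5, 163.0], [240.0, 162.0], [243.0, 164.0], 8]
top now y [[243.4, 164.5], [240.0, 158.0], [246.0, 167.0], 23]
top shut r [[242.1, 163.6], [239.8, 161.8], [244.4, 165.3], 890]
top shut y [[243.9, 171.3], [239.7, 163.9], [246.7, 175.3], 1673]
top 0.45 band [240.9 168.1] tip [240.6 170.1]
top 0.5 band [240.9 167.1] tip [240.6 169.1]
top 0.55 band [240.9 166.1] tip [240.5 168. ]
top 0.6 band [240.9 165. ] tip [240.6 166.8]
top 0.65 band [240.9 163.8] tip [240.6 165.6]
mark [0.63595036 0.07950744] [ 0.22  0.98 -0.51 -0.73]
```

```bash
cat >> fit.py <<'E'
print("----")
def rows(img,hue,off,sc,lo,hi):
    h=cv2.cvtColor(img,cv2.COLOR_BGR2HSV).astype(int); ok=(h[...,1]>80)&(h[...,2]>60)
    ok&=((h[...,0]<8)|(h[...,0]>170)) if hue=='r' else ((h[...,0]>15)&(h[...,0]<35))
    yy,xx=np.nonzero(ok); x=(xx+.5)/sc-.5+off[0]; y=(yy+.5)/sc-.5+off[1]; k=(x>lo)&(x<hi)&(y>155)&(y<180)
    return y[k].mean().round(2),y[k].min().round(1),y[k].max().round(1)
for nm,img,off,sc in(("now",cv2.resize(f,None,fx=8,fy=8,interpolation=cv2.INTER_CUBIC),[0,0],8),("shut",s0,o,8)):
    for hue in "ry": print(nm,hue,rows(img,hue,off,sc,239,243))
for m in(0,.5,.55,.6): print(m,pr(p,pt(.0925,m,.084)).round(2))
E
python3 fit.py | sed -n '/----/,$p'
```

```text
----
now r (np.float64(162.74), np.float64(161.3), np.float64(164.2))
now y (np.float64(166.07), np.float64(164.4), np.float64(167.8))
shut r (np.float64(163.54), np.float64(161.2), np.float64(165.8))
shut y (np.float64(173.43), np.float64(171.7), np.float64(175.4))
0 [241.24 175.52]
0.5 [240.55 169.11]
0.55 [240.55 168.01]
0.6 [240.55 166.83]
```

```bash
python3 -m crank '[[0.95,[0,0,0],[0,0,0]],[0.95,[0,0,0],[0,0,0]],[0.95,[0,0,0],[0,0,0]],[0.95,[0,0,0],[0,0,0]]]' && python3 -c "
from h import *
find(['timer','dropper_bottle','red_marker'],('scene',)); o=telemetry.get_obs(); print(o['position'],o['ft_force'],o['clock'],manip.hand_in())"
```

```text
clock: 18.42
position: [0.5725, 0.0809, 0.1592]
ee_rot: [0.044, 0.706, -0.045, 0.705]
ft_force: [-9.2, -2.5, 4.7]
grip_width: 0.118
scene timer [([0.4451, 0.3033, -0.0021], 0.64)]
scene dropper_bottle [([0.6379, 0.3814, 0.0007], 0.79)]
scene red_marker []
the job is handed in; nothing more can be done
[0.57253163 0.08088179 0.15920397] [-9.02001057 -2.02177885  5.42190618] 18.6167 None
```

I clamped the case, lifted the lid into the red band, and handed the job in at about 18.6 s with the gripper still holding the handle.

- **Clamp:** I wound the crank about 3.7 rad clockwise and let go. By the given spring rate that is about 40 N on the case. I did not measure the force itself. The pictures showed the jaw against the case and the knob where I left it.
- **Lid:** I raised it by the bar handle to about 0.55–0.59 rad. The arm was still, with the fingers stopped at a steady 0.118 opening on the handle.
- **Pointer:** My two checks disagree slightly. The top-view pixel comparison puts the pointer about 0.03 rad below the middle of the band. The network points put it about 0.04 rad above. Both are within the 0.085 rad limit.
- **Case:** It was last seen at its place on the bed with no sign of lifting. I did not measure its tilt separately.
- **Bystanders:** The timer and bottle read within about 5 mm of where they started. The networks did not find the red marker in the final picture, so I could not confirm it there. No move went near it, and it appeared undisturbed in the earlier pictures.

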